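# Seat the sensor pod in its charging dock

### The arm

A 6-joint arm with a two-finger parallel gripper is mounted at the origin on the work surface. World frame = base frame: x ahead of the robot, y to its left, z up, the work surface at z = 0. Lengths are in mm, angles in rad, forces in N, time in s.
With the tool pointing down it reaches from about 275 to 750 mm from the base axis. Payload 10.2 kg.
Tool frame: the origin (TCP) lies at the very end of the fingers, on their centre line; the grasp point (between the pads) lies 19 mm behind it; y points along the fingers, x is the direction in which the jaws open and shut, and the axes are right-handed (so a half turn about y gives the same grasp; the last joint's range is limited). The gripper opens to 85 mm and grips with 20 to 120 N. Pads are 22 mm wide; open, the fingers measure 114 mm over their backs; the gripper's body (76 mm by 85 mm) begins 54 mm behind the grasp point. The pads swing forward as they close: fully open they stand 13 mm farther back than shut.
Start: joints at [-1.366, 0.313, 1.498, -0, 1.331, -0.223], TCP at [217.795, -477.699, 231.294] pointing down, gripper open.
Joint ranges: [-2.94, 2.94], [-0.97, 2.17], [0.19, 2.56], [-1.23, 4.37], [0.02, 3.11], [-2.88, 2.88]. Speed limits (rad/s): [2.39, 2.39, 3.01, 3.14, 3.14, 3.14].

### API

Orientations are given as a unit quaternion [w, x, y, z].
In Python, from rig import telemetry, imaging, ctrl gives the robot as it stands.
- The arm moves only by the shell command python3 -m handwheel 'ROWS' [FORCE]. ROWS is JSON, a list of rows, each an object with "delta_pos": the shift along the tool's x, y, z in cm, a list of three; "twist": the turn, a rotation vector about the tool's x, y, z in rad, a list of three; "jaw": the opening, from 0 (shut) to 1 (fully open). A call has exactly 10 rows; each row is the pose to reach, as a shift and turn from the pose commanded when the call began, along the tool's axes at that moment; what a row does not reach only later rows make up. A row lasts 1/12 s, in which the tool goes at most 41.7 mm and 7.16 degrees, less where a joint would pass 70% of its speed; a pose out of reach is approached as far as the arm can. A call with a gripper value outside its range is refused whole. The fingers move at their own pace and stop on an object; FORCE is the grip in N (left out, the last holds). Time passes only in rows, so rows that repeat a pose let the fingers close, or fill a call up. It gives the time, the measured TCP pose, the force and the opening at its end, in the units of the state.
- telemetry.sense(): the state, without advancing time (a new reading comes with each control period).
- imaging.capture(name): name is "side" or "top"; returns a dict with "frame" (400x640x3 uint8, red, green, blue), "z_map" (400x640 float32, mm along the optical axis (not along the pixel's ray), 0 where there is no reading), "fx", "fy", "cx", "cy" (pixels), "rvec" (rotation vector, rad) and "tvec" (3), from world to camera coordinates, as OpenCV has them. Camera axes: x right, y down, z forward; pixel columns grow to the right and rows downward; lengths in mm; the calibration is good to about 2 mm. A picture is of the moment at which its call begins.
- ctrl.finish_job(): hands the job in, once; it reports no verdict.
The state is a dict: "time_s": time; "joints": joint angles; "dq": joint speeds; "tau": joint torques, N m; "eef_pos": TCP position; "ee_rot": TCP orientation; "force": force on the tool from outside, world axes, zero at the start; "wrist_torque": the same for the moment, N m; "grip_width": opening from 0.0 (shut) to 1.0 (fully open).
Only numpy, scipy, OpenCV 4.12 (cv2) and the standard library are available. Lean on these libraries where they do the work, as an engineer would, in place of code of your own. Each camera call takes 0.05 s, during which the arm holds its last target.

### The job

One charging dock has a round sensor pod lying loose on its flat top. Without picking the pod up, push it across the top with your fingertips until it drops into the round recess of that dock and lies fully home and level, then press that dock's key right down so that charging starts, and let go. Leave the other dock with its pod, the tape roll, the marker and the carton alone.

Things in the scene. Friction and masses are not known exactly. Their poses are not given: they have to be found in the camera images.
- dock: the dock to use: fixed grey slab 190 (x) x 140 (y) x 22 mm high with a flat level top. Origin: centre of its underside, on the worktop. It stands turned anyhow about the vertical by up to 1.1 rad; its own +x axis points from the bare half of the top, where the pod lies, to the half with the recess
- recess (a point): centre of the FLOOR of the dock's empty round recess: 55 mm wide, 10 mm deep, dark floor 12 mm above the worktop, at x +45, y 0 in the dock's frame; a straight-walled hole in the flat top (its slight chamfer is for looks), no raised lip
- pod: the loose sensor pod: a plain white disc with a grey face, 50 mm across, 12 mm thick, 30 to 65 g, lying flat on the dock's top (22 mm above the worktop). Origin: centre of its underside. It slides without rolling, and drops only when its centre is within 2.5 mm of the recess's axis; seated, its top stands 2 mm above the dock's top
- key_top (a point): centre of the top of the dock's push key: white round key 24 mm across in a black round housing 40 mm across and 12 mm high, at x +70, y +47 in the dock's frame; released, the key's top is 22 mm above the dock's top (44 mm above the worktop) and 10 mm above its housing
- key (a joint): travel of that key in m: 0 released, 0.006 fully down; springs back; starts to move at about 1.5 N, fully down at 5 N
- dock_b: the other dock, fixed, same build, already holding a pod: leave alone. Origin: centre of its underside
- pod_b: the pod seated in the other dock, same size: leave alone. Origin: centre of its underside
- key_b (a joint): travel of the other dock's key in m, 0 released: leave alone
- tape: roll of tape standing on its flat side, 52 mm across, 25 mm high, origin at the centre of its underside: leave alone
- marker: marker pen lying along its own x axis, 132 mm long, up to 18 mm wide and high, origin on its underside near the middle: leave alone
- carton: small closed carton 90 (x) x 150 (y) x 75 mm high, origin at the centre of its underside: leave alone
Mind the look-alikes: they are no part of the job. What is shaped like the pod but orange is not meant.

How it is judged (in metres and radians):
On the way, in this order (a step that is already met when the one before it is completed fails the run):
1. the pod lies fully home and level in the dock's recess (horizontal distance between pod and recess below 0.004 m and z of pod in the frame of recess below 0.002 m and angle between pod's own z axis and vertical below 0.08 rad), for 0.3 s.
2. the dock's key is pressed down (4.5 of its 6 mm) with the pod home (all of step 1 and value of joint key above 0.0045 m), for 0.1 s.
At the end, for the whole second after the job is handed in: The pod rests in the recess: centre within 4 mm of the recess's axis, underside within 2 mm of its floor, tilt under 0.08 rad, still; the key is released again (under 1 mm); the other pod moved less than 6 mm, tape, marker and carton less than 10 mm (all of step 1 and linear speed of pod below 0.01 m/s and value of joint key below 0.001 m and distance of pod_b from where it was at the start of the episode below 0.006 m and distance of each of tape, marker, carton from where it was at the start of the episode below 0.01 m); the robot touches nothing.
It fails at once if the pod is lifted or carried (more than 6 mm above the dock's top) or stood on edge (z of pod in the frame of dock above 0.028 m or angle between pod's own z axis and vertical above 0.6 rad).
It fails at once if the pod is pushed off the dock (z of pod in the frame of dock below 0.006 m).
It fails at once if the key is pressed before the pod is home (value of joint key above 0.003 m and z of pod in the frame of recess above 0.004 m).
It fails at once if the other dock's key is pressed (value of joint key_b above 0.003 m).
It fails at once if the other pod or a bystander is shifted (distance of pod_b from where it was at the start of the episode above 0.006 m or distance of any of tape, marker, carton from where it was at the start of the episode above 0.01 m).
It also fails if it takes over 45 s, if anything falls off the work surface, if the arm or the gripper's body presses on something with over 40 N, if the wrist force passes 120 N, or if a joint passes its speed limit or range.

## Working session

There is one attempt and no reset: what is moved stays moved. The work goes in short steps, Python scripts to look and compute and a shell command to move; the robot and the scene stay as the last step left them, time stands still between calls to the robot, and variables do not carry over. Pictures are saved under pics/ and viewed, and the job is handed in when it is done.

```bash
mkdir -p pics; ls; cat > h.py <<'E'
import numpy as np, cv2
from rig import telemetry, imaging, ctrl
def cam(n):
    c=imaging.capture(n); c['R']=cv2.Rodrigues(np.array(c['rvec'],float))[0]; c['t']=np.array(c['tvec'],float).ravel(); return c
def save(c,f): cv2.imwrite('pics/'+f,cv2.cvtColor(c['frame'],cv2.COLOR_RGB2BGR))
def ray(c,u,v,z):
    d=c['R'].T@np.array([(u-c['cx'])/c['fx'],(v-c['cy'])/c['fy'],1]); o=-c['R'].T@c['t']
    return o+d*(z-o[2])/d[2]
def proj(c,p):
    q=c['R']@np.array(p,float)+c['t']; return c['fx']*q[0]/q[2]+c['cx'],c['fy']*q[1]/q[2]+c['cy']
def dep(c,u,v):
    z=c['z_map'][int(v),int(u)]; return c['R'].T@(np.array([(u-c['cx'])/c['fx']*z,(v-c['cy'])/c['fy']*z,z])-c['t'])
E
python3 - <<'E'
from h import *
for n in('top','side'):
    c=cam(n); save(c,n+'0.png'); print(n,c['fx'],c['cx'],c['cy'],-c['R'].T@c['t'],c['R'][2])
s=telemetry.sense(); print(s)
E
```

```text
pics
top 401.3793998129651 324.39817196535716 204.2423591851776 [ 418.91041811  -34.2052707  1054.03100095] [ 0.13489974  0.01225153 -0.99078351]
side 407.895623982983 318.53911972079055 196.9449342504477 [253.23945565 774.98938772 786.72781129] [ 0.26137693 -0.72007745 -0.64278345]
{'time_s': 0.1, 'joints': array([-1.36639942e+00,  3.13382699e-01,  1.49836185e+00,  3.19332743e-05,
        1.33099350e+00, -2.23383857e-01]), 'dq': array([-0.00103755, -0.00268093, -0.00186523, -0.00089184,  0.00157794,
       -0.00056742]), 'tau': array([ 2.00518240e-03, -4.12900722e+01, -2.60139656e+01, -2.00848858e-04,
        3.00314750e-03, -1.67279796e-05]), 'eef_pos': array([ 217.75436467, -477.46169703,  230.79783147]), 'ee_rot': array([ 0.59503306, -0.59443959,  0.38275264, -0.38220106]), 'force': array([ 0.11266815,  0.7320999 , -0.10326475]), 'wrist_torque': array([ 0.00326717,  0.00891855, -0.05354547]), 'grip_width': 0.9992140373193735}
```

View pics/top0.png

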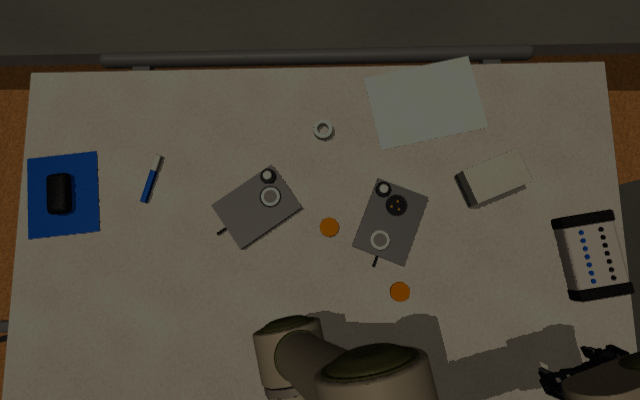

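View pics/side0.png

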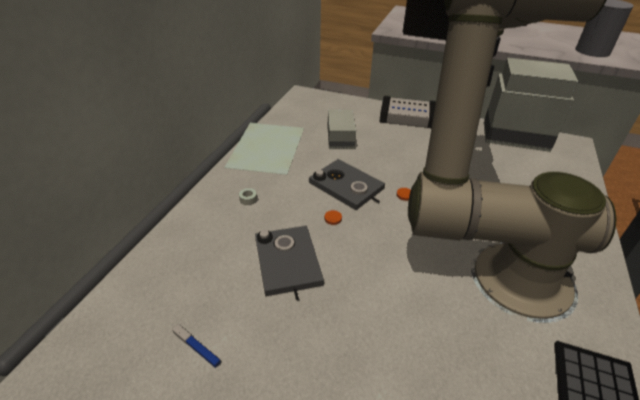

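The top view shows two docks. The left one, at about (257,207), has its pod seated at (270,197) beside its key at (268,175). The right one, at about (390,222), has a loose pod at (380,240), an open recess at (397,205) and its key at (384,189).

These could be mistaken for the pod:
- the seated pod at (270,197)
- the orange discs at (329,227) and (400,291)
- the tape roll at (323,130)

I choose the white pod at (380,240) and will check it in a crop.

```bash
cat > meas.py <<'E'
from h import *
def blobs(m,amin):
    cs,_=cv2.findContours(m.astype(np.uint8),cv2.RETR_EXTERNAL,cv2.CHAIN_APPROX_NONE); return [k for k in cs if cv2.contourArea(k)>amin]
E
python3 - <<'E'
from meas import *
c=cam('top'); f=c['frame']
cr=f[165:280,335:445]; cv2.imwrite('pics/crop1.png',cv2.cvtColor(cv2.resize(cr,None,fx=5,fy=5,interpolation=cv2.INTER_NEAREST),cv2.COLOR_RGB2BGR))
for u,v in[(380,240),(397,205),(384,189),(370,232),(415,210),(384,196)]: print(u,v,f[v,u],dep(c,u,v).round(1))
d=cam('side');f=d['frame']
cr=f[150:220,300:400]; cv2.imwrite('pics/crop2.png',cv2.cvtColor(cv2.resize(cr,None,fx=7,fy=7,interpolation=cv2.INTER_NEAREST),cv2.COLOR_RGB2BGR))
E
```

```text
380 240 [67 60 54] [ 464.4 -161.1   33.4]
397 205 [17 16 15] [ 556.1 -211.4    9.6]
384 189 [101  99  85] [ 594.1 -174.8   38.9]
370 232 [61 57 52] [ 485.6 -137.3   23.7]
415 210 [57 52 47] [ 540.4 -254.4   25.6]
384 196 [11 10 11] [ 577.4 -175.4   29.8]
```

View pics/crop1.png

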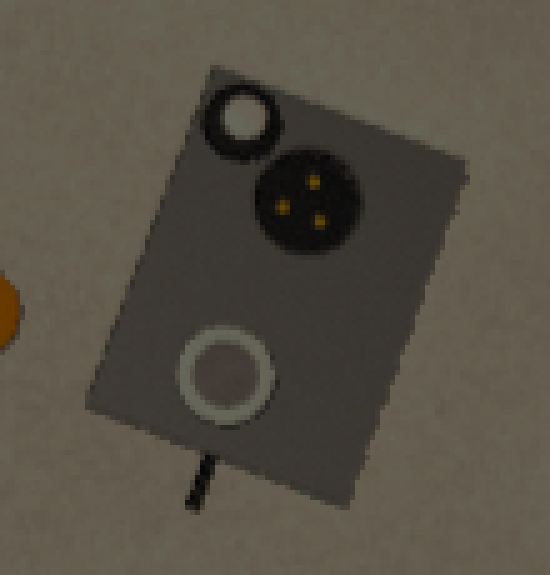

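View pics/crop2.png

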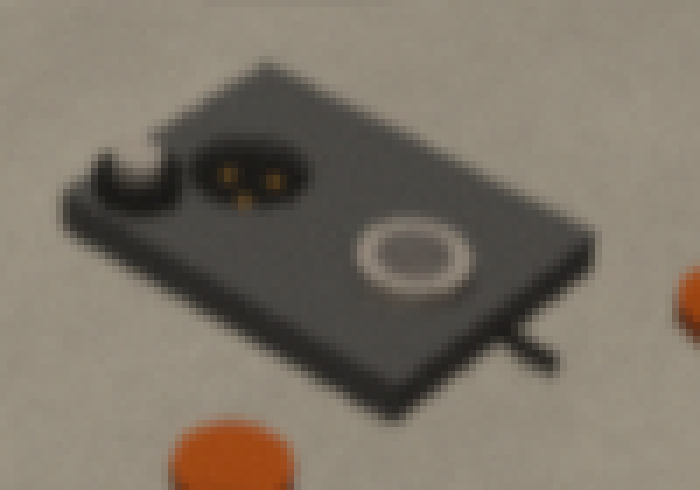

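The crops confirm it: the right-hand dock has the white-rimmed pod with its grey face at (380,240) and an empty recess with gold contacts at (397,205). Next I measure them precisely.

```bash
cat >> meas.py <<'E'
def ell(c,m,z,amin=40):
    k=max(blobs(m,amin),key=cv2.contourArea); (u,v),ax,_=cv2.fitEllipse(k); p=ray(c,u,v,z); 
    M=cv2.moments(k); q=ray(c,M['m10']/M['m00'],M['m01']/M['m00'],z)
    pts=np.array([ray(c,x,y,z)[:2] for [[x,y]] in k]); r,(w,h),a=cv2.minAreaRect(pts.astype(np.float32))
    return (round(u,1),round(v,1)),p.round(1),q.round(1),(round(w,1),round(h,1))
def box(c,u,v,r):
    m=np.zeros(c['frame'].shape[:2],bool); m[v-r:v+r,u-r:u+r]=1; return m
E
python3 - <<'E'
from meas import *
c=cam('top'); d=cam('side')
# upsampled subpixel not needed: ellipse fits
def pm(c,u,v,r,t): return box(c,u,v,r)&(c['frame'].min(2)>t)
f=c['frame'].astype(int)
br=f.max(2)
print('ring px',f[240,370:374],f[240,371],f[231,380],f[222,390],f[280,390])
fb=d['frame'].astype(int); print('side',fb[186,352:354],fb[186,358],fb[178,340],fb[200,330])
for z,lab in((34,'pod'),): pass
# pod/key/recess top
sat=f.max(2)-f.min(2)
print('pod top', [ (t,ell(c,box(c,380,240,14)&(f[:,:,1]>t),34)) for t in(75,85)])
print('key top', [ (t,ell(c,box(c,384,188,8)&(f[:,:,1]>t),44,15)) for t in(45,65)])
print('recess top',[(t,ell(c,box(c,397,205,12)&(f[:,:,2]<t),22)) for t in(30,38)])
# slab
slab=(box(c,390,222,50)&(br<76)).astype(np.uint8)
slab=cv2.morphologyEx(slab,cv2.MORPH_CLOSE,np.ones((13,13))); slab=cv2.morphologyEx(slab,cv2.MORPH_OPEN,np.ones((9,9)))
k=max(blobs(slab,500),key=cv2.contourArea)
r=cv2.minAreaRect(np.array([ray(c,x,y,22)[:2] for [[x,y]] in k],np.float32)); print(r); print(cv2.boxPoints(r).round(0).tolist())
# side
print('side pod',[ (t,ell(d,box(d,359,187,11)&(fb[:,:,0]>t),34)) for t in(95,115)])
print('side recess',[ (t,ell(d,box(d,336,175,9)&(fb.max(2)<t),22)) for t in(45,)])
# crude corners from crop2
for u,v in[(267,66),(66,190),(392,405),(592,240)]: print(ray(d,300+u/7-.5,150+v/7-.5,22).round(0))
E
```

```text
ring px [[ 81  80  69]
 [100 102  88]
 [100 100  88]
 [ 83  80  70]] [100 102  88] [102 102  89] [60 56 50] [101  96  81]
side [[146 134 122]
 [127 116 106]] [90 83 77] [42 40 37] [151 142 126]
pod top [(75, ((379.6, 239.6), array([ 465.5, -159.9,   34. ]), array([ 465.5, -159.9,   34. ]), (46.0, 46.8))), (85, ((379.6, 239.6), array([ 465.2, -159.9,   34. ]), array([ 465.3, -159.9,   34. ]), (45.6, 45.4)))]
key top [(45, ((383.4, 188.1), array([ 595.7, -172.7,   44. ]), array([ 595.7, -172.7,   44. ]), (21.6, 22.0))), (65, ((383.5, 188.2), array([ 595.5, -172.8,   44. ]), array([ 595.4, -172.8,   44. ]), (17.8, 20.7)))]
recess top [(30, ((396.0, 204.8), array([ 555. , -206.7,   22. ]), array([ 555. , -206.7,   22. ]), (51.7, 52.5))), (38, ((395.6, 204.2), array([ 556.8, -205.6,   22. ]), array([ 556.2, -206.2,   22. ]), (56.4, 57.5)))]
((505.68896484375, -188.2687225341797), (144.922119140625, 204.99159240722656), 67.83048248291016)
[[383.0, -217.0], [573.0, -294.0], [628.0, -160.0], [438.0, -82.0]]
side pod [(95, ((358.6, 186.0), array([ 466.3, -159.3,   34. ]), array([ 466.3, -159.3,   34. ]), (48.4, 47.8))), (115, ((358.5, 186.1), array([ 466.3, -158.5,   34. ]), array([ 466.3, -158.6,   34. ]), (45.9, 46.3)))]
side recess [(45, ((335.0, 174.3), array([ 554.9, -203.7,   22. ]), array([ 555.2, -203.9,   22. ]), (50.3, 41.7)))]
[ 574. -287.   22.]
[ 626. -162.   22.]
[451. -77.  22.]
[ 400. -213.   22.]
```

```bash
cat >> meas.py <<'E'
from scipy.spatial.transform import Rotation as Ro
def go(target,push):
    """delta (cm, tool axes) and twist so tool y is down and tool +-z/x jaws perpendicular to push dir; both half turns"""
    s=telemetry.sense(); q=s['ee_rot']; R=Ro.from_quat([q[1],q[2],q[3],q[0]]).as_matrix(); p=s['eef_pos']
    print('t',s['time_s'],'p',p.round(1),'R cols',R.T.round(3).tolist(),'g',s['grip_width'],'F',s['force'].round(1))
    print('delta cm',(R.T@(np.array(target,float)-p)/10).round(3))
    for sg in(1,-1):
        z=sg*np.array([push[0],push[1],0.])/np.hypot(*push[:2]); y=np.array([0,0,-1.]); x=np.cross(y,z)
        print('twist',sg,Ro.from_matrix(R.T@np.c_[x,y,z]).as_rotvec().round(4))
E
python3 - <<'E'
from meas import *
c=cam('top')
P=[ray(c,335+u/5-.5,165+v/5-.5,22)[:2] for u,v in[(213,66),(468,160),(348,508),(88,405)]]
print(np.round(P,0).tolist()); print([round(np.linalg.norm(P[i]-P[i-1]),0) for i in range(4)],np.mean(P,0))
print([np.degrees(np.arctan2(*(b-a)[::-1])).round(1) for a,b in((P[3],P[0]),(P[2],P[1]),(P[1],P[0]),(P[2],P[3]))])
go([425.4,-139.3,120],[90,-46.5])
E
```

```text
[[627.0, -160.0], [575.0, -291.0], [398.0, -221.0], [452.0, -91.0]]
[np.float64(189.0), np.float64(140.0), np.float64(190.0), np.float64(141.0)] [ 513.169124   -190.70156019]
[np.float64(-21.6), np.float64(-21.3), np.float64(68.3), np.float64(67.6)]
t 0.35 p [ 217.8 -477.7  231.2] R cols [[0.415, -0.91, -0.0], [-0.0, 0.0, -1.0], [0.91, 0.415, 0.0]] g 0.9979099198181648 F [-0.4 -0.6 -0.1]
delta cm [-22.171  11.126  32.925]
twist 1 [ 0.000e+00  9.047e-01 -2.000e-04]
twist -1 [-3.0000e-04 -2.2369e+00 -1.0000e-04]
```

```bash
python3 -m handwheel '[{"delta_pos":[-2.2,0.5,3.3],"twist":[0,0.09,0],"jaw":0.35},{"delta_pos":[-4.4,1,6.6],"twist":[0,0.18,0],"jaw":0.35},{"delta_pos":[-6.6,1.5,9.9],"twist":[0,0.27,0],"jaw":0.35},{"delta_pos":[-8.9,2,13.2],"twist":[0,0.36,0],"jaw":0.35},{"delta_pos":[-11.1,2.5,16.5],"twist":[0,0.45,0],"jaw":0.35},{"delta_pos":[-13.3,3,19.8],"twist":[0,0.54,0],"jaw":0.35},{"delta_pos":[-15.5,3.5,23.1],"twist":[0,0.63,0],"jaw":0.35},{"delta_pos":[-17.7,4,26.3],"twist":[0,0.72,0],"jaw":0.35},{"delta_pos":[-19.9,4.5,29.6],"twist":[0,0.81,0],"jaw":0.35},{"delta_pos":[-22.17,5,32.93],"twist":[0,0.905,0],"jaw":0.35}]' 20
python3 - <<'E'
from meas import *
go([425.4,-139.3,60],[90,-46.5]); print(telemetry.sense()['joints'].round(2))
E
```

```text
time_s: 1.18
eef_pos: [425.6, -138.6, 181.4]
ee_rot: [-0.367, 0.367, -0.604, 0.605]
force: [-0.2, -0.7, 0.3]
grip_width: 0.352
t 1.1833 p [ 425.6 -138.6  181.4] R cols [[-0.461, -0.887, 0.0], [0.0, -0.0, -1.0], [0.887, -0.461, 0.001]] g 0.3515189277816359 F [-0.2 -0.7  0.3]
delta cm [ 0.072 12.14   0.014]
twist 1 [-0.0005 -0.0021  0.    ]
twist -1 [-1.0000e-04  3.1395e+00 -8.0000e-04]
[-0.58  0.19  1.79  0.    1.16  1.47]
```

```bash
python3 -m handwheel '[{"delta_pos":[0,3,0],"twist":[0,0,0],"jaw":0.35},{"delta_pos":[0,6,0],"twist":[0,0,0],"jaw":0.35},{"delta_pos":[0,9,0],"twist":[0,0,0],"jaw":0.35},{"delta_pos":[0,11,0],"twist":[0,0,0],"jaw":0.35},{"delta_pos":[0,12.5,0],"twist":[0,0,0],"jaw":0.35},{"delta_pos":[0,13.6,0],"twist":[0,0,0],"jaw":0.35},{"delta_pos":[0,14.4,0],"twist":[0,0,0],"jaw":0.35},{"delta_pos":[0,15,0],"twist":[0,0,0],"jaw":0.35},{"delta_pos":[0,15.3,0],"twist":[0,0,0],"jaw":0.35},{"delta_pos":[0,15.5,0],"twist":[0,0,0],"jaw":0.35}]'
python3 - <<'E'
from meas import *
go([425.4,-139.3,26],[90,-46.5])
for n,(x0,x1,y0,y1) in(('side',(310,430,130,220)),('top',(330,440,165,275))):
    c=cam(n); cv2.imwrite(f'pics/a_{n}.png',cv2.cvtColor(cv2.resize(c['frame'][y0:y1,x0:x1],None,fx=5,fy=5),cv2.COLOR_RGB2BGR))
E
```

```text
time_s: 2.02
eef_pos: [425.0, -140.5, 26.5]
ee_rot: [-0.369, 0.368, -0.603, 0.604]
force: [0.3, 0.1, 0.1]
grip_width: 0.351
t 2.0167 p [ 425.  -140.5   26.5] R cols [[-0.457, -0.89, 0.0], [0.0, -0.0, -1.0], [0.89, -0.457, 0.0]] g 0.350644377121632 F [0.3 0.1 0.1]
delta cm [-0.124  0.045 -0.02 ]
twist 1 [-0.0003  0.0025  0.    ]
twist -1 [ 1.0000e-04 -3.1391e+00  5.0000e-04]
```

View pics/a_side.png

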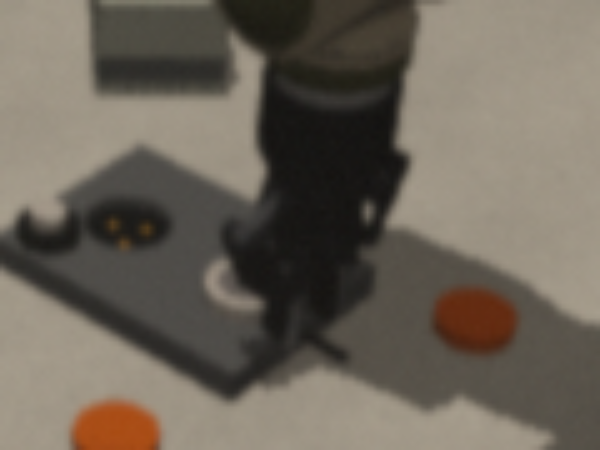

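View pics/a_top.png

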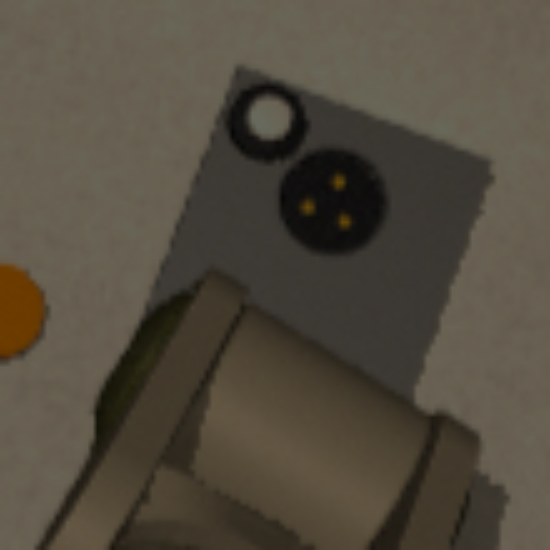

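```bash
python3 -m handwheel '[{"delta_pos":[-0.02,0.05,0.6],"twist":[0,0.0025,0],"jaw":0.35},{"delta_pos":[-0.02,0.05,1],"twist":[0,0.0025,0],"jaw":0.35},{"delta_pos":[-0.02,0.05,1.3],"twist":[0,0.0025,0],"jaw":0.35},{"delta_pos":[-0.02,0.05,1.6],"twist":[0,0.0025,0],"jaw":0.35},{"delta_pos":[-0.02,0.05,2],"twist":[0,0.0025,0],"jaw":0.35},{"delta_pos":[-0.02,0.05,2.5],"twist":[0,0.0025,0],"jaw":0.35},{"delta_pos":[-0.02,0.05,3],"twist":[0,0.0025,0],"jaw":0.35},{"delta_pos":[-0.02,0.05,3.4],"twist":[0,0.0025,0],"jaw":0.35},{"delta_pos":[-0.02,0.05,3.7],"twist":[0,0.0025,0],"jaw":0.35},{"delta_pos":[-0.02,0.05,3.8],"twist":[0,0.0025,0],"jaw":0.35}]'
python3 - <<'E'
from meas import *
go([465.4,-159.9,26],[90,-46.5])
for n,(x0,x1,y0,y1) in(('side',(310,430,130,220)),('top',(330,440,165,275))):
    c=cam(n); cv2.imwrite(f'pics/b_{n}.png',cv2.cvtColor(cv2.resize(c['frame'][y0:y1,x0:x1],None,fx=5,fy=5),cv2.COLOR_RGB2BGR))
E
```

```text
time_s: 2.95
eef_pos: [459.2, -157.8, 25.9]
ee_rot: [-0.368, 0.368, -0.604, 0.604]
force: [-1.1, 1.3, 0.7]
grip_width: 0.35
t 2.95 p [ 459.2 -157.8   25.9] R cols [[-0.459, -0.888, 0.0], [0.0, -0.0, -1.0], [0.888, -0.459, 0.0]] g 0.34979199714482306 F [-1.1  1.3  0.7]
delta cm [-0.102 -0.007  0.646]
twist 1 [-0.0002 -0.0001  0.    ]
twist -1 [-0.0000e+00  3.1415e+00 -3.0000e-04]
```

View pics/b_side.png

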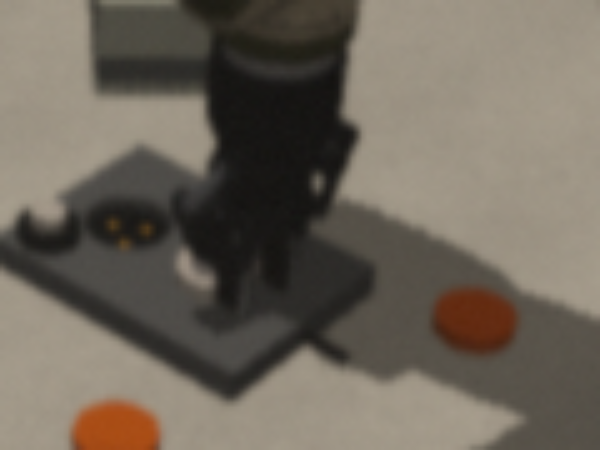

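View pics/b_top.png

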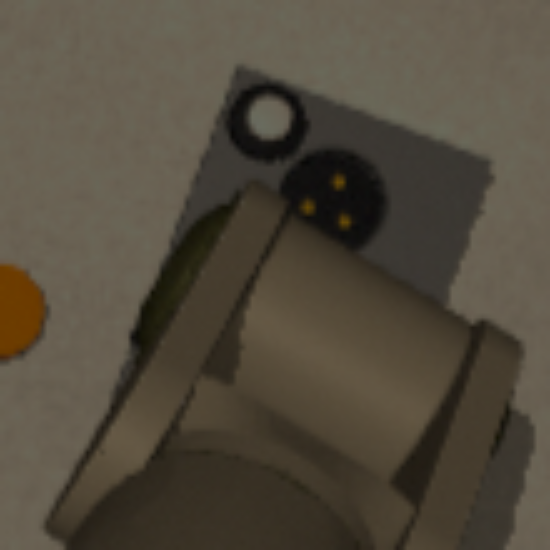

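The side crop shows the white pod at crop (195,265) being pushed ahead of the fingers. I'll continue until about 25 mm short, then withdraw and measure.

```bash
python3 -m handwheel '[{"delta_pos":[0,0,0.3],"twist":[0,0,0],"jaw":0.35},{"delta_pos":[0,0,0.8],"twist":[0,0,0],"jaw":0.35},{"delta_pos":[0,0,1.4],"twist":[0,0,0],"jaw":0.35},{"delta_pos":[0,0,2],"twist":[0,0,0],"jaw":0.35},{"delta_pos":[0,0,2.6],"twist":[0,0,0],"jaw":0.35},{"delta_pos":[0,0,3.2],"twist":[0,0,0],"jaw":0.35},{"delta_pos":[0,0,3.8],"twist":[0,0,0],"jaw":0.35},{"delta_pos":[0,0,4.3],"twist":[0,0,0],"jaw":0.35},{"delta_pos":[0,0,4.7],"twist":[0,0,0],"jaw":0.35},{"delta_pos":[0,0,5],"twist":[0,0,0],"jaw":0.35}]'
python3 -c "
from meas import *
go([465.4,-159.9,26],[90,-46.5])"
python3 -m handwheel '[{"delta_pos":[0,0,5],"twist":[0,0,0],"jaw":0.35},{"delta_pos":[0,0,4],"twist":[0,0,0],"jaw":0.35},{"delta_pos":[0,0,2],"twist":[0,0,0],"jaw":0.35},{"delta_pos":[0,0,-1],"twist":[0,0,0],"jaw":0.35},{"delta_pos":[0,0,-4],"twist":[0,0,0],"jaw":0.35},{"delta_pos":[0,0,-7],"twist":[0,0,0],"jaw":0.35},{"delta_pos":[0,0,-9],"twist":[0,0,0],"jaw":0.35},{"delta_pos":[0,0,-10],"twist":[0,0,0],"jaw":0.35},{"delta_pos":[0,0,-10],"twist":[0,0,0],"jaw":0.35},{"delta_pos":[0,0,-10],"twist":[0,0,0],"jaw":0.35}]'

```

```text
time_s: 3.88
eef_pos: [503.6, -180.8, 25.9]
ee_rot: [0.368, -0.368, 0.604, -0.604]
force: [-0.5, -0.6, 0.8]
grip_width: 0.352
t 3.8833 p [ 503.6 -180.8   25.9] R cols [[-0.459, -0.888, 0.0], [-0.0, 0.0, -1.0], [0.888, -0.459, -0.0]] g 0.352104208383674 F [-0.5 -0.6  0.8]
delta cm [-0.1   -0.011 -4.349]
twist 1 [ 0. -0.  0.]
twist -1 [-0.      3.1416  0.    ]
time_s: 4.72
eef_pos: [414.9, -135.0, 26.3]
ee_rot: [-0.368, 0.368, -0.604, 0.604]
force: [0.5, 0.4, -0.1]
grip_width: 0.349
```

I made a slip there. The rows of the second call count from that call's own start, so its first rows pushed about 40 mm further forward before withdrawing. I'll check where the pod ended up.

```bash
python3 - <<'E'
from meas import *
for n,(x0,x1,y0,y1) in(('side',(290,410,130,220)),('top',(330,440,165,275))):
    c=cam(n); cv2.imwrite(f'pics/c_{n}.png',cv2.cvtColor(cv2.resize(c['frame'][y0:y1,x0:x1],None,fx=5,fy=5,interpolation=cv2.INTER_NEAREST),cv2.COLOR_RGB2BGR))
E
```

```text
(no output)
```

View pics/c_side.png

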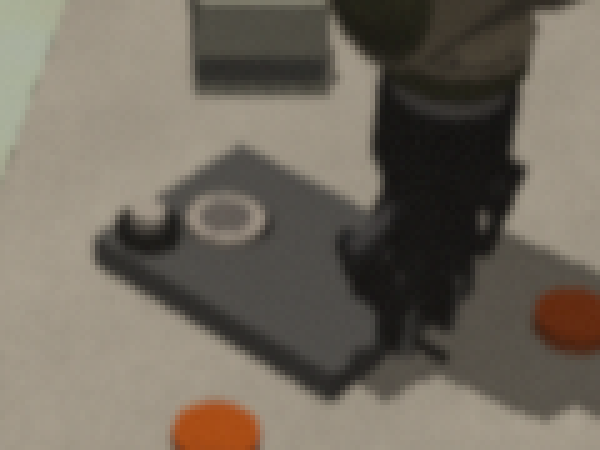

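View pics/c_top.png

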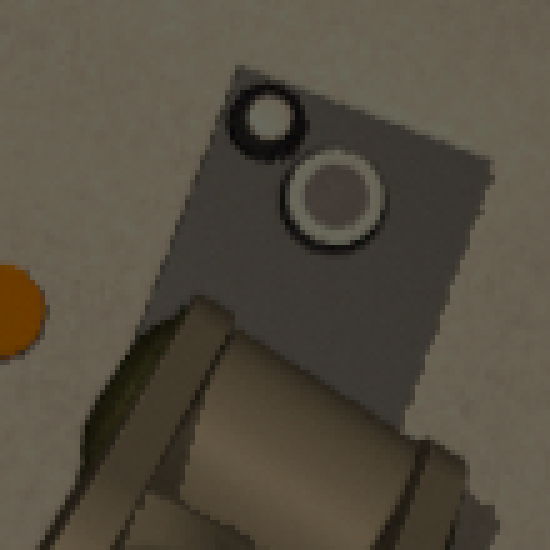

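The pod covers the recess, with a dark crescent showing on its near side. I need to know whether it's seated or still on top.

```bash
python3 - <<'E'
from meas import *
c=cam('top'); d=cam('side'); f=c['frame'].astype(int); g=d['frame'].astype(int)
mt=box(c,396,205,13)&(f[:,:,1]>75); mt[:,:384]=0
print([ell(c,mt,z) for z in(24,34)])
# depth of pod face & dock nearby
yy,xx=np.mgrid[:400,:640]
def zz(c,u,v,r): return np.median([dep(c,a,b)[2] for a in range(u-r,u+r+1) for b in range(v-r,v+r+1)]).round(1)
print('top pod z',zz(c,397,204,2),'dock z',zz(c,415,210,2),zz(c,400,230,2))
ms=box(d,335,173,10)&(g[:,:,0]>95); ms[:,:326]=0
print([ell(d,ms,z) for z in(24,34)])
print('side pod z',zz(d,335,173,1),'dock',zz(d,350,190,2),zz(d,346,170,2))
go([465.4,-159.9,26],[90,-46.5])
E
```

```text
[((396.6, 203.9), array([ 557.1, -208.1,   24. ]), array([ 557.1, -208.1,   24. ]), (43.9, 47.0)), ((396.6, 203.9), array([ 555.8, -206.4,   34. ]), array([ 555.8, -206.4,   34. ]), (43.4, 46.6))]
top pod z 25.0 dock z 21.8 22.0
[((334.6, 173.0), array([ 557.6, -207.3,   24. ]), array([ 557.6, -207.4,   24. ]), (47.3, 53.0)), ((334.6, 173.0), array([ 553.6, -194.4,   34. ]), array([ 553.6, -194.5,   34. ]), (46.7, 52.3))]
side pod z 25.6 dock 23.1 23.0
t 4.9167 p [ 415.  -135.1   25.9] R cols [[-0.459, -0.888, 0.0], [0.0, -0.0, -1.0], [0.888, -0.459, 0.001]] g 0.35011661036828995 F [-0.4 -0.3  0.1]
delta cm [-1.060e-01 -5.000e-03  5.616e+00]
twist 1 [-0.0005 -0.0001  0.    ]
twist -1 [-1.0000e-04  3.1415e+00 -8.0000e-04]
```

Both views agree on about (557,-208) at z=24 and disagree by 12 mm at z=34. The depth map puts the top 2.5–3 mm above the dock. So the pod dropped in. I'll check that it's level, then plan the key press.

```bash
python3 - <<'E'
from meas import *
for k in range(2):
  c=cam('top')
  for lab,u,v,r in(('pod',397,204,7),('dock',412,215,7)):
    P=np.array([dep(c,a,b) for a in range(u-r,u+r+1) for b in range(v-r,v+r+1) if (a-u)**2+(b-v)**2<=r*r])
    A=np.c_[P[:,:2]-P[:,:2].mean(0),np.ones(len(P))]; co,res,_,_=np.linalg.lstsq(A,P[:,2],rcond=None); print(lab,co.round(3),np.std(P[:,2]-A@co).round(2))
f=c['frame'].astype(int); print('key', ell(c,box(c,384,188,8)&(f[:,:,1]>50),44,15))
go([595.7,-173,120],[90,-46.5])
E
```

```text
pod [ 1.0000e-03 -2.5000e-02  2.4399e+01] 1.79
dock [-6.0000e-03  2.3000e-02  2.1789e+01] 1.84
pod [4.0000e-03 1.0000e-02 2.4158e+01] 1.87
dock [1.6000e-02 1.5000e-02 2.1912e+01] 1.69
key ((383.3, 188.1), array([ 595.7, -172.4,   44. ]), array([ 595.7, -172.4,   44. ]), (20.4, 20.8))
t 5.0167 p [ 414.8 -134.9   25.9] R cols [[-0.459, -0.888, 0.0], [0.0, -0.0, -1.0], [0.888, -0.459, 0.0]] g 0.35140322911255634 F [-0.3 -0.7  1. ]
delta cm [-4.918 -9.411 17.827]
twist 1 [-0.0002 -0.      0.    ]
twist -1 [-0.0000e+00  3.1416e+00 -3.0000e-04]
```

Pod face is level and at z≈24.2, so it's home. Next I raise the arm, shut the jaws and go above the key.

```bash
python3 -m handwheel '[{"delta_pos":[0,-3,0],"twist":[0,0,0],"jaw":0},{"delta_pos":[0,-6,0],"twist":[0,0,0],"jaw":0},{"delta_pos":[0,-8,1],"twist":[0,0,0],"jaw":0},{"delta_pos":[-1,-9,4],"twist":[0,0,0],"jaw":0},{"delta_pos":[-2,-9.4,7],"twist":[0,0,0],"jaw":0},{"delta_pos":[-3,-9.4,10],"twist":[0,0,0],"jaw":0},{"delta_pos":[-4,-9.4,13],"twist":[0,0,0],"jaw":0},{"delta_pos":[-4.6,-9.4,16],"twist":[0,0,0],"jaw":0},{"delta_pos":[-4.9,-9.4,17.5],"twist":[0,0,0],"jaw":0},{"delta_pos":[-4.92,-9.4,17.83],"twist":[0,0,0],"jaw":0}]' 20
python3 -c "
from meas import *
go([595.7,-172.8,50],[90,-46.5])"
```

```text
time_s: 5.85
eef_pos: [597.1, -173.2, 119.1]
ee_rot: [-0.368, 0.368, -0.604, 0.604]
force: [-0.2, 1.2, 1.3]
grip_width: -0.001
t 5.85 p [ 597.1 -173.2  119.1] R cols [[-0.459, -0.889, -0.0], [0.0, -0.0, -1.0], [0.889, -0.459, 0.0]] g -0.0010018211043760314 F [-0.2  1.2  1.3]
delta cm [ 0.028  6.912 -0.151]
twist 1 [-0.0003  0.0003 -0.0001]
twist -1 [-1.0000e-04 -3.1413e+00  5.0000e-04]
```

```bash
python3 -m handwheel '[{"delta_pos":[0,2,-0.1],"twist":[0,0,0],"jaw":0},{"delta_pos":[0,4,-0.1],"twist":[0,0,0],"jaw":0},{"delta_pos":[0,5.5,-0.1],"twist":[0,0,0],"jaw":0},{"delta_pos":[0,6.3,-0.1],"twist":[0,0,0],"jaw":0},{"delta_pos":[0,6.7,-0.1],"twist":[0,0,0],"jaw":0},{"delta_pos":[0,6.9,-0.1],"twist":[0,0,0],"jaw":0},{"delta_pos":[0,6.9,-0.1],"twist":[0,0,0],"jaw":0},{"delta_pos":[0,6.9,-0.1],"twist":[0,0,0],"jaw":0},{"delta_pos":[0,6.9,-0.1],"twist":[0,0,0],"jaw":0},{"delta_pos":[0,6.9,-0.1],"twist":[0,0,0],"jaw":0}]'
python3 - <<'E'
from meas import *
go([595.7,-172.8,38],[90,-46.5])
c=cam('side'); cv2.imwrite('pics/d_side.png',cv2.cvtColor(cv2.resize(c['frame'][110:220,280:400],None,fx=5,fy=5),cv2.COLOR_RGB2BGR))
E
```

```text
time_s: 6.68
eef_pos: [594.7, -172.4, 51.6]
ee_rot: [-0.368, 0.368, -0.604, 0.604]
force: [0.9, 0.2, -0.2]
grip_width: 0.002
t 6.6833 p [ 594.7 -172.4   51.6] R cols [[-0.459, -0.888, -0.0], [0.001, -0.0, -1.0], [0.888, -0.459, 0.001]] g 0.0015498985795066639 F [ 0.9  0.2 -0.2]
delta cm [-0.013  1.362  0.103]
twist 1 [-0.0011 -0.     -0.    ]
twist -1 [ 0.0000e+00  3.1416e+00 -1.7000e-03]
```

View pics/d_side.png

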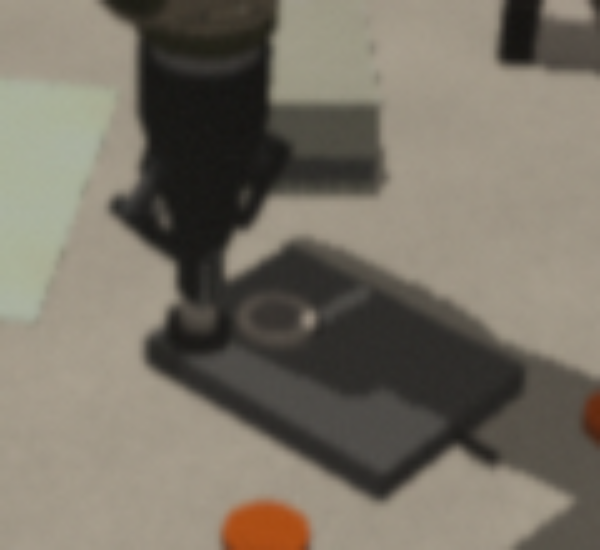

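The side crop shows the closed tips directly above the white key at crop (197,315), with the pod flat in the recess. Pressing slowly now.

```bash
python3 -m handwheel '[{"delta_pos":[0,0.3,0.05],"twist":[0,0,0],"jaw":0},{"delta_pos":[0,0.5,0.1],"twist":[0,0,0],"jaw":0},{"delta_pos":[0,0.7,0.1],"twist":[0,0,0],"jaw":0},{"delta_pos":[0,0.85,0.1],"twist":[0,0,0],"jaw":0},{"delta_pos":[0,1,0.1],"twist":[0,0,0],"jaw":0},{"delta_pos":[0,1.1,0.1],"twist":[0,0,0],"jaw":0},{"delta_pos":[0,1.2,0.1],"twist":[0,0,0],"jaw":0},{"delta_pos":[0,1.25,0.1],"twist":[0,0,0],"jaw":0},{"delta_pos":[0,1.25,0.1],"twist":[0,0,0],"jaw":0},{"delta_pos":[0,1.25,0.1],"twist":[0,0,0],"jaw":0}]'
```

```text
time_s: 7.57
eef_pos: [595.4, -172.8, 38.6]
ee_rot: [-0.368, 0.368, -0.604, 0.604]
force: [-0.9, 0.9, 4.8]
grip_width: -0.002
```

```bash
python3 -m handwheel '[{"delta_pos":[0,0.05,0],"twist":[0,0,0],"jaw":0},{"delta_pos":[0,0.1,0],"twist":[0,0,0],"jaw":0},{"delta_pos":[0,0.1,0],"twist":[0,0,0],"jaw":0},{"delta_pos":[0,0.1,0],"twist":[0,0,0],"jaw":0},{"delta_pos":[0,0.15,0],"twist":[0,0,0],"jaw":0},{"delta_pos":[0,0.15,0],"twist":[0,0,0],"jaw":0},{"delta_pos":[0,0.15,0],"twist":[0,0,0],"jaw":0},{"delta_pos":[0,0.15,0],"twist":[0,0,0],"jaw":0},{"delta_pos":[0,0.15,0],"twist":[0,0,0],"jaw":0},{"delta_pos":[0,0.15,0],"twist":[0,0,0],"jaw":0}]'
```

```text
time_s: 8.4
eef_pos: [595.4, -172.8, 37.9]
ee_rot: [-0.368, 0.368, -0.604, 0.604]
force: [-5.3, 1.0, 11.5]
grip_width: 0.002
```

The key is at its end stop: 11.5 N at z=37.9. Releasing and rising, moving back out of the camera's view.

```bash
python3 -m handwheel '[{"delta_pos":[0,-0.5,0],"twist":[0,0,0],"jaw":0},{"delta_pos":[0,-1.5,0],"twist":[0,0,0],"jaw":0},{"delta_pos":[0,-4,0],"twist":[0,0,0],"jaw":0},{"delta_pos":[0,-7,0],"twist":[0,0,0],"jaw":0},{"delta_pos":[0,-10,-2],"twist":[0,0,0],"jaw":0},{"delta_pos":[0,-13,-5],"twist":[0,0,0],"jaw":0},{"delta_pos":[0,-14,-9],"twist":[0,0,0],"jaw":0},{"delta_pos":[0,-14,-13],"twist":[0,0,0],"jaw":0},{"delta_pos":[0,-14,-17],"twist":[0,0,0],"jaw":0},{"delta_pos":[0,-14,-20],"twist":[0,0,0],"jaw":0}]'
python3 - <<'E'
from meas import *
c=cam('top'); save(c,'e_top.png'); d=cam('side'); save(d,'e_side.png')
f=c['frame'].astype(int); g=d['frame'].astype(int)
mt=box(c,396,205,13)&(f[:,:,1]>75); mt[:,:386]=0; mt[:192]=0
print(ell(c,mt,24)); print('key',ell(c,box(c,384,188,8)&(f[:,:,1]>50),44,15))
ms=box(d,335,173,10)&(g[:,:,0]>95); ms[:,:326]=0
print(ell(d,ms,24))
for lab,u,v,r in(('pod',397,204,7),('dock',414,213,6),('key',384,188,2)):
    P=np.array([dep(c,a,b) for a in range(u-r,u+r+1) for b in range(v-r,v+r+1) if (a-u)**2+(b-v)**2<=r*r])
    A=np.c_[P[:,:2]-P[:,:2].mean(0),np.ones(len(P))]; co=np.linalg.lstsq(A,P[:,2],rcond=None)[0]; print(lab,co.round(3))
print(telemetry.sense()['force'].round(1))
E
```

```text
time_s: 9.23
eef_pos: [415.0, -79.5, 177.0]
ee_rot: [0.368, -0.368, 0.604, -0.604]
force: [1.2, -0.8, 1.2]
grip_width: -0.003
((396.6, 204.0), array([ 556.8, -208.1,   24. ]), array([ 556.8, -208.1,   24. ]), (43.9, 47.1))
key ((383.4, 188.0), array([ 595.8, -172.5,   44. ]), array([ 595.8, -172.6,   44. ]), (20.4, 20.7))
((334.6, 173.0), array([ 557.7, -207.2,   24. ]), array([ 557.7, -207.3,   24. ]), (47.3, 53.0))
pod [-3.0000e-03 -0.0000e+00  2.4124e+01]
dock [-1.747  3.569 40.081]
key [-0.08   0.178 43.159]
[-0.2 -0.6 -0.1]
```

View pics/e_top.png

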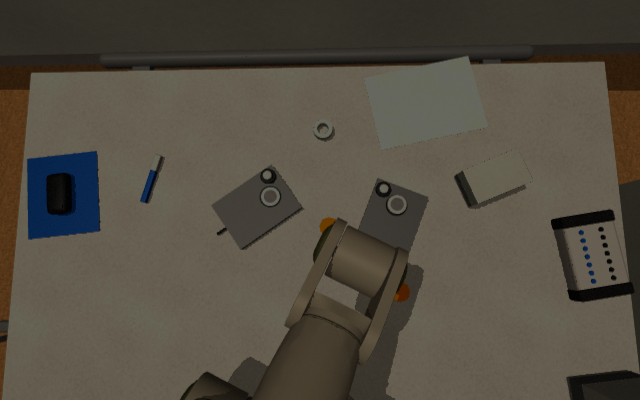

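View pics/e_side.png

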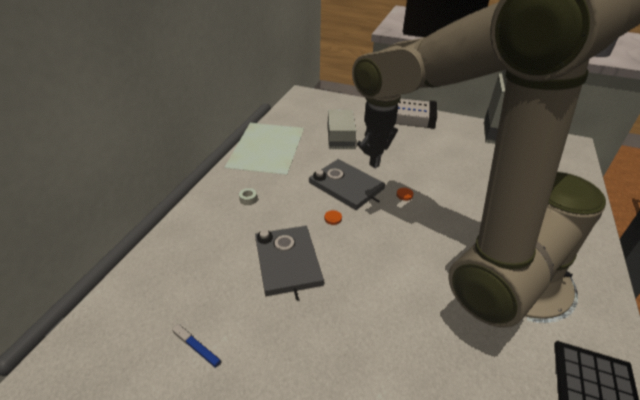

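Both views show the pod in the recess (top view 397,204) and level, and the key back up at about 43 mm. The other dock, tape, marker and carton are where they were, and the arm is clear at z=177. Handing in.

```bash
python3 -c "
from rig import ctrl
print(ctrl.finish_job())"
```

```text
the job is handed in; nothing more can be done
None
```

The pod is home in the right-hand dock's recess. I pushed it there with two fingertips set about 30 mm apart, without lifting it. I then pressed that dock's key to its end stop (11.5 N, fingertips at z = 37.9 mm), let go and moved clear before handing in; no verdict was reported.

- **Pod:** both cameras place it at about (557, -208) with its top 24.1 mm above the worktop, where 24 mm is expected when seated. The depth fit shows tilt under 0.01 rad. That is within about 2 mm of the recess centre I measured beforehand, about (555, -207).
- **Key:** released again, its top reads about 43 mm, where 44 mm is expected.
- **Everything else:** the other dock with its pod, the tape, marker and carton look unmoved in the pictures. I did not measure them.
- **Robot:** it is clear of everything at z = 177 mm, with the force reading near zero.

**A slip on the way:** one call began with rows typed as if counted from the previous call's start. The last 40 mm or so of the push was therefore faster than I planned, and I missed the look I meant to take first. The pod dropped in anyway.

**A failed check:** the last depth reading of the bare dock top came out wrong (40 mm). The arm was probably partly in view there. Earlier readings gave 21.8–22 mm.

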